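# Load the butter-and-jelly pot feeder and tip it to its serving position

## Task

Put the waiting red jelly pot into the tipping tray while it is still level: in the lane that already holds a red pot, behind that pot, at the loading end (the end without the rubber strip). Then press the rubber strip at the serving end down by feel until the sprung roller catch takes the tray and keeps it tipped, so that all three pots slide down against the serving-end lip. The catch is set to a different height every shift, so ease the tray down and do not force it against its stop, and leave the empty pot and the other things on the table alone.

Things in the scene. Friction and masses are not known exactly. Their poses are not given: they have to be found in the camera images.
- stand: Fixed steel base of the feeder, 272 x 196 x 4 mm, lying on a folded towel about 14 mm above the table top, with two side cheeks carrying the tray's pivot (along y, 72 mm above the origin) and a slotted catch upright, 82 mm high, at x = -135, y = +122 mm. Origin: centre of the underside. x points to the tray's loading end, -x to its serving end, y across, z up.
- tip_tray (a joint): Tilt of the aluminium tray, rad: 0 = level as found, grows as the serving end goes down. A damped return spring levels it when let go, loaded or not, unless the catch holds it, at 0.26 to 0.56 according to the height at which the catch is clamped, which is not measured. A ball stud on the tray's +y side snaps under the catch's white sprung roller; a rubber pad 2 mm lower is the firm stop.
- tray_mid (a point): Centre of the top of the tray's floor, 91 mm above the stand's underside when level. Its axes turn with the tray: x to the loading end, y across, z off the floor. Inside it is 256 mm long (x -128 to +128 mm), with two lanes 75 mm wide centred at y = +40 and -40 mm; lane walls and divider are 12 mm high, end lips 14 mm. Polished: pots begin to slide at 0.1 to 0.25 rad of tilt.
- press_strip (a point): Centre of the top of the black rubber strip (21 mm along x, 104 mm across) outside the serving-end lip, tray x = -147 mm, 16.5 mm above the floor; turns with the tray, sinks 40 to 83 mm until caught. Pressed slowly straight down it takes 2 to 5 N, up to 10 N to pass the roller, then almost none, then rises about 5 N per mm on the stop. More than 25 N is forcing it.
- red_pot_new: The waiting red jelly pot, on the table left of the feeder: white ramekin with red filling, 65 mm across at the rim, 56 mm at the foot, 37 mm high, about 130 g. Origin: centre of the underside, z up. Grasp across its body from above; with the fingertips 15 mm or more above its foot they stay clear of the 12 mm lane walls.
- red_pot_old: The same kind of red jelly pot, standing in one of the tray's two lanes (either one) near the middle of its length. Origin: centre of the underside.
- butter_pot: White ramekin with cream-coloured filling, same size, standing in the other lane near the middle. Origin: centre of the underside.
- empty_pot: Empty white ramekin, same size, on the table near the waiting red one (they may have changed places); to be left alone. Origin: centre of the underside. Syrup pitchers 220 mm high stand in clear pans along the back of the table behind the pots and the feeder; a wooden crate 140 mm high stands at the right.
- blue_roll: Dark blue rolled napkin with cutlery, 41 x 222 x 38 mm, lying at the left of the table; bystander. Origin: under its middle.
- bell: White service bell, 85 mm across, 64 mm high, far left; bystander. Origin: centre of the underside.
- tape: Roll of tan tape lying flat, 98 mm across, 24 mm high, at the left behind the pots; bystander. Origin: centre of the underside.
- shaker_white: White shaker, 41 mm across, 84 mm high, at the right front by the crate; bystander. Origin: centre of the underside.
- shaker_dark: Dark shaker, same size, beside the white one; bystander. Origin: centre of the underside.
- grey_roll: Pale grey rolled napkin with cutlery, 42 x 222 x 38 mm, beside the blue one; bystander. Origin: under its middle.
Mind the look-alikes: they are no part of the job. Leave any purple look-alike of the red_pot_new alone.

How it is judged:
By the outcome, as a careful person would: the job done as asked, in the order asked, and still so for the second after the job is handed in, with the robot touching nothing.
It also fails if it takes over 59 s, if anything falls off the work surface, if the arm or the gripper's body presses on something with over 40 N, if the wrist force passes 120 N, or if a joint passes its speed limit or range.

## Robot

A 6-joint arm with a two-finger parallel gripper is mounted at the origin on a cart in front of the work surface, level with it; the furniture and walls round the work are solid. World frame = base frame: x ahead of the robot, y to its left, z up, the work surface at z = 0. Lengths are in mm, angles in rad, forces in N, time in s.
With the tool pointing down it reaches from about 350 to 775 mm from the base axis. Payload 7.3 kg.
Tool frame: the origin (TCP) lies on the centre line of the jaws, within the pads' length; the fingertips stand 22 mm ahead of it and the grasp point (between the pads) lies 3 mm ahead of it; z points along the fingers, y is the direction in which the jaws open and shut (so a half turn about z gives the same grasp; the last joint's range is limited). The gripper opens to 92 mm and grips with 3 to 60 N. Pads are 19 mm wide; open, the fingers measure 130 mm over their backs; the gripper's body (75 mm by 190 mm) begins 47 mm behind the grasp point.
Start: joints at [1.084, 0.342, 1.524, -0, 1.275, -0.146], TCP at [175.463, 494.832, 214.941] pointing down, gripper open.
Joint ranges: [-2.53, 2.53], [-0.77, 2.02], [0.04, 2.7], [-1, 4.14], [0.28, 2.66], [-3.11, 3.11]. Speed limits (rad/s): [2.57, 2.57, 3.14, 3.14, 3.14, 3.14].

## Interface

Orientations are given as [roll, pitch, yaw] about the fixed x, y, z axes, in that order (R = Rz(yaw) Ry(pitch) Rx(roll)).
In Python, from plant import get_obs, capture, bot, spot_in gives the robot as it stands.
- The arm moves only by the shell command python3 -m handwheel 'ROWS' [OPENING]. ROWS is JSON, a list of rows, each a list of 2 entries, a list of its own where there are three numbers: the shift along the world's x, y, z in mm, then the turn, a rotation vector about the world's x, y, z in rad. In form: [[[x, y, z], [wx, wy, wz]], ...]. A call has 1 to 12 rows; each row shifts and turns the commanded pose from where the row before left it; what a row does not reach is not made up. A row lasts 1/8 s, in which the tool goes at most 62.5 mm and 10.7 degrees, less where a joint would pass 70% of its speed; a pose out of reach is approached as far as the arm can. A call is refused whole if a number of a shift passes 62.5 or a number of a turn 0.188, either way. A call with a gripper value outside its range is refused whole. OPENING is the closure, from 0 (fully open) to 1 (shut), set as the call begins (- or left out, the last holds). The fingers move at their own pace and stop on an object; the grip force is fixed at half the most. Time passes only in rows, so rows that do not move let the fingers close. It gives the time, the measured TCP pose, the force and the opening at its end, in the units of the state.
- get_obs(): the state, without advancing time (a new reading comes with each control period).
- capture(name): name is "scene" or "top" or "wrist"; returns a dict with "img" (480x640x3 uint8, red, green, blue), "fx", "fy", "cx", "cy" (pixels), "cam_to_world" (4x4, takes a point from camera to world coordinates). Camera axes: x right, y up, looking along -z (the intrinsics and any distortion apply to the point x, -y, -z); pixel columns grow to the right and rows downward; lengths in mm; the calibration is good to about 2 mm. A picture is of the moment at which its call begins. There is no depth.
- bot.close_job(): hands the job in, once; it reports no verdict.
Trained networks look in the newest picture that a camera, given by its name, has taken for a name from the list of things; names that differ only in an ending like _2 or _b are one class to them, and where a whole thing is asked for, a point or a joint stands for the part that bears it (a point fixed in the world has none). Each returns a list of dicts, best first, with "score" (0 to 1); they miss things now and then, are a little off and sometimes report something else, mostly with a low value. They report only what shows in the picture. A call takes as long as a camera call. They do not tell look-alikes from the thing itself.
- spot_in(thing, camera): "xyz" ([x, y, z] in mm, in the coordinates of the camera as it stood for that picture, good to about 4 mm: the middle of the surface that is visible of it).
The state is a dict: "time": time; "joint_positions": joint angles; "dq": joint speeds; "tau": joint torques, N m; "tool_pos": TCP position; "tcp_rot": TCP orientation; "contact_force": force on the tool from outside, world axes, zero at the start; "moment": the same for the moment, N m; "grip_width": finger opening in mm.
Only numpy, scipy, OpenCV 4.12 (cv2) and the standard library are available. Lean on these libraries where they do the work, as an engineer would, in place of code of your own. Each camera call takes 0.05 s, during which the arm holds its last target. There are 200 camera calls.

## Working session

There is one attempt and no reset: what is moved stays moved. The work goes in short steps, Python scripts to look and compute and a shell command to move; the robot and the scene stay as the last step left them, time stands still between calls to the robot, and variables do not carry over. Pictures are saved under pics/ and viewed, about 8 in all and at most 12, crops included, and the job is handed in when it is done.

```bash
mkdir -p pics; ls
cat > h.py <<'E'
import numpy as np,cv2
from plant import get_obs,capture,bot,spot_in
def w(cap,p):
    M=np.array(cap["cam_to_world"]);return (M@np.r_[p,1])[:3]
def px(cap,P):
    M=np.array(cap["cam_to_world"]);c=np.linalg.inv(M)@np.r_[P,1]
    return cap["fx"]*c[0]/-c[2]+cap["cx"],cap["fy"]*-c[1]/-c[2]+cap["cy"]
def ray(cap,u,v,z):
    M=np.array(cap["cam_to_world"]);d=M[:3,:3]@np.array([(u-cap["cx"])/cap["fx"],-(v-cap["cy"])/cap["fy"],-1]);o=M[:3,3]
    return o+d*(z-o[2])/d[2]
def save(cap,n,crop=None,s=1):
    im=cap["img"][:,:,::-1]
    if crop: a,b,c,d=crop; im=im[b:d,a:c]
    cv2.imwrite("pics/"+n,cv2.resize(im,None,fx=s,fy=s))
E
python3 - <<'E'
from h import *
np.set_printoptions(precision=1,suppress=True)
o=get_obs();print(o["time"],o["tool_pos"],o["tcp_rot"],o["contact_force"],o["grip_width"])
for c in ["scene","top"]:
    k=capture(c);save(k,c+".png");print(c,{q:k[q] for q in k if q not in("img","cam_to_world")},np.array(k["cam_to_world"]))
    for t in ["red_pot_new","empty_pot","butter_pot","stand","tip_tray","press_strip"]:
        for r in spot_in(t,c): 
            P=w(k,r["xyz"]);print(t,round(r["score"],2),P,np.array(px(k,P)))
E
```

```text
pics
0.0 [175.3 494.4 214.3] [-3.1 -0.   2.8] [ 1.   0.5 -0.5] 91.67977413885872
scene {'fx': 460.63946808494666, 'fy': 460.63946808494666, 'cx': 326.4756966885832, 'cy': 241.98378501045377} [[   0.7    0.5   -0.5 -253.2]
 [  -0.7    0.4   -0.5 -529.3]
 [  -0.     0.8    0.6  886.6]
 [   0.     0.     0.     1. ]]
red_pot_new 0.95 [278.5 484.4  27. ] [210.4 232.5]
red_pot_new 0.56 [400.4 315.3  29.9] [278.  236.7]
empty_pot 0.66 [526.8 297.9  20.3] [312.5 222.4]
butter_pot 0.86 [527.1  -6.5 128.6] [394. 237.]
butter_pot 0.58 [484.9 -38.1 106. ] [393.2 257. ]
stand 0.69 [455.1 -37.1 109.9] [385.7 261.5]
tip_tray 0.62 [484.1 -37.6 106. ] [392.8 257.1]
press_strip 0.66 [484.5 -38.7 103.1] [393.2 258. ]
press_strip 0.47 [401.2 315.3  28.3] [278.2 236.9]
top {'fx': 534.0730556817969, 'fy': 534.0730556817969, 'cx': 319.0541733606319, 'cy': 239.12352596002052} [[   0.     1.    -0.1  281.1]
 [  -1.     0.    -0.   136.4]
 [  -0.     0.1    1.  1591.6]
 [   0.     0.     0.     1. ]]
red_pot_new 0.75 [402.2 321.6  21.1] [259.5 257.7]
red_pot_new 0.73 [277.8 491.6  30.9] [199.3 299. ]
empty_pot 0.7 [522.9 297.    8.8] [269.4 218. ]
butter_pot 0.73 [530.8  -2.9 129.2] [373.3 210.5]
stand 0.85 [477.7 -17.4 101.4] [377.4 230.9]
stand 0.61 [531.1  -4.1 129.4] [373.8 210.4]
tip_tray 0.67 [487.5 -25.6 102.3] [380.4 227.5]
press_strip 0.79 [488.4 -24.5 109.8] [380.3 226.8]
press_strip 0.57 [475.9 -17.3 102.2] [377.4 231.5]
press_strip 0.55 [495.1 606.8  36.7] [163. 224.]
```

Run:
```python
import cv2
a=cv2.imread("pics/scene.png")[150:390,130:530];b=cv2.imread("pics/top.png")[140:340,140:500]
cv2.imwrite("pics/a2.png",cv2.resize(a,None,fx=2,fy=2));cv2.imwrite("pics/b2.png",cv2.resize(b,None,fx=2.2,fy=2.2,interpolation=2))
```

```text
(no output)
```

View pics/a2.png

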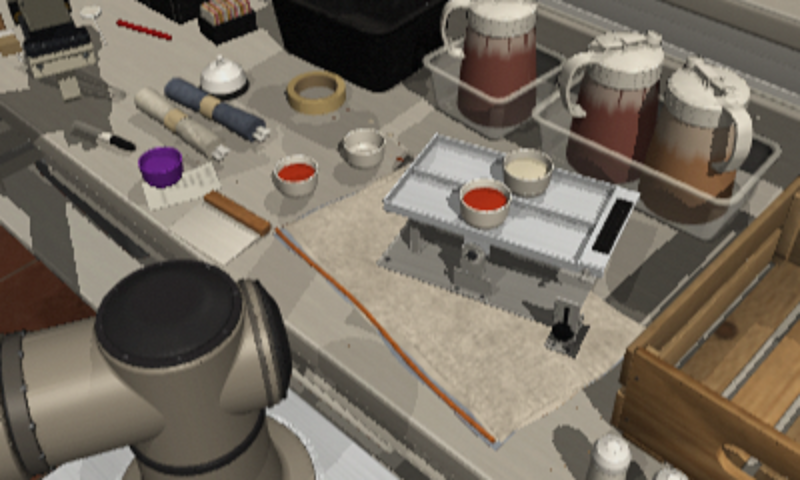

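View pics/b2.png

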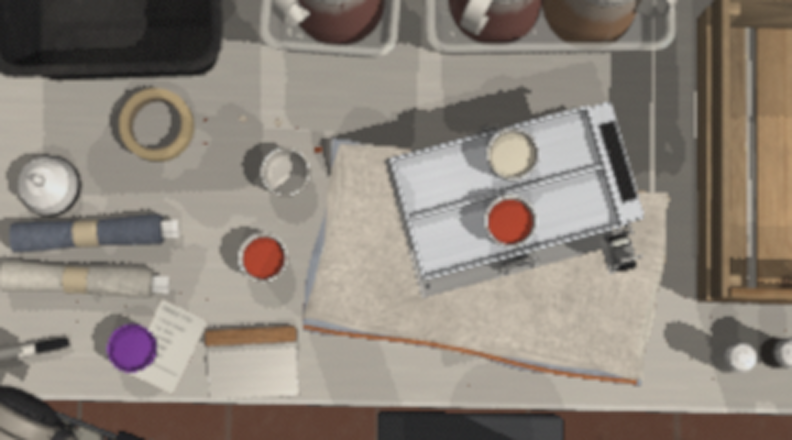

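The waiting red pot is at top px (260,257) / scene px (278,237). The look-alikes are the purple pot at top (199,299), the clear/white empty pot at (269,218), and the red pot already in the near lane at (372,240). The tray's loading end is to the left, because the strip is at the right (420,213). Next I'll triangulate from colour blobs.

```bash
cat >> h.py <<'E'
def red(cap,near,r=25,cream=False):
    h=cv2.cvtColor(cap["img"],cv2.COLOR_RGB2HSV)
    m=(((h[:,:,0]<9)|(h[:,:,0]>172))&(h[:,:,1]>150)&(h[:,:,2]>90)).astype(np.uint8)
    n,l,s,c=cv2.connectedComponentsWithStats(m)
    return [(c[i],s[i,4],s[i,2:4]) for i in range(1,n) if np.hypot(*(c[i]-near))<r and s[i,4]>40]
def tri(caps,pts):
    A=np.zeros((3,3));b=np.zeros(3)
    for k,(u,v) in zip(caps,pts):
        o=np.array(k["cam_to_world"])[:3,3];d=ray(k,u,v,0)-o;d/=np.linalg.norm(d);P=np.eye(3)-np.outer(d,d);A+=P;b+=P@o
    X=np.linalg.solve(A,b);return X,[np.array(px(k,X))-p for k,p in zip(caps,pts)]
E
python3 - <<'E'
from h import *
np.set_printoptions(precision=1,suppress=True)
a,b=capture("scene"),capture("top")
for n,p,q in [("new",(278,237),(260,257)),("old",(373,250),(372,240))]:
    A=red(a,p,20);B=red(b,q,14);print(n,A,B)
    print(tri([a,b],[A[0][0],B[0][0]]))
f=lambda u,v,z:ray(b,140+u/2.2,140+v/2.2,z)
g=lambda u,v:(130+u/2,150+v/2)
for n,u,v,z in [("LT",390,160,119),("LB",425,285,119),("RT",600,104,119),("strip",618,160,121.5),("butter",511,155,137)]: print(n,f(u,v,z))
print("strip tri",tri([a,b],[g(613,227),(140+618/2.2,140+160/2.2)]))
im=b["img"][:,:,::-1]; s=cv2.resize(im[225:285,235:400],None,fx=4.8,fy=4.8,interpolation=2); t=cv2.resize(im[180:270,300:460],None,fx=4.8,fy=4.8,interpolation=2)
t=cv2.copyMakeBorder(t,0,0,0,s.shape[1]-t.shape[1],0); cv2.imwrite("pics/c.png",np.vstack([s[:160],t]))
E
```

```text
new [(array([277.6, 235.8]), np.int32(120), array([18,  9], dtype=int32))] [(array([259.2, 256.8]), np.int32(235), array([17, 17], dtype=int32))]
(array([404.3, 321.6,  27.5]), [array([ 0., -0.]), array([-0.,  0.])])
old [(array([372.1, 249.1]), np.int32(182), array([21, 11], dtype=int32))] [(array([371.5, 240.2]), np.int32(276), array([19, 19], dtype=int32))]
(array([447.5,   1.8, 133.3]), [array([-0.1,  0. ]), array([ 0.1, -0.1])])
LT [523.5 152.5 119. ]
LB [365.7 105.6 119. ]
RT [ 600.5 -113.7  119. ]
strip [ 528.2 -136.   121.5]
butter [529.6   0.8 137. ]
strip tri (array([ 529.1, -137. ,  115. ]), [array([ 0.1, -0. ]), array([-0.1,  0.1])])
```

View pics/c.png

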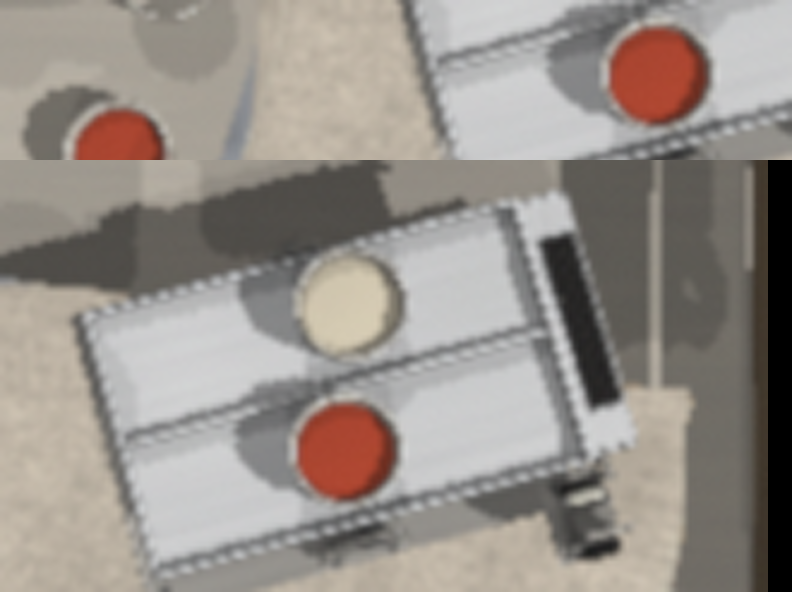

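```bash
python3 -m handwheel '[[[38,-29,-8],[0,0,-0.16]],[[38,-29,-8],[0,0,-0.16]],[[38,-29,-8],[0,0,-0.16]],[[38,-29,-8],[0,0,-0.16]],[[38,-29,-8],[0,0,-0.16]],[[38,-27,-8],[0,0,-0.16]],[[0,0,0],[0,0,0]]]' 0
python3 - <<'E'
from h import *
np.set_printoptions(precision=2,suppress=True)
o=get_obs();print(o["time"],np.array(o["tool_pos"]),np.array(o["tcp_rot"]),np.array(o["contact_force"]),np.array(o["joint_positions"]))
k=capture("wrist");save(k,"w1.png");M=np.array(k["cam_to_world"]);print(M)
print(px(k,[404,321.6,30]))
for q in red(k,px(k,[404,321.6,30]),120): print(q,ray(k,*q[0],28))
E
```

```text
time: 1.68
tool_pos: [405.5, 320.9, 166.3]
tcp_rot: [-3.141, 0.001, 1.836]
contact_force: [0.1, 0.8, -0.2]
grip_width: 92.0
1.675 [405.46 320.94 166.29] [-3.14  0.    1.84] [ 0.08  0.82 -0.21] [ 0.52  0.37  1.62 -0.    1.15  0.26]
[[  0.97  -0.25  -0.06 388.27]
 [  0.26   0.94   0.24 385.16]
 [ -0.    -0.25   0.97 335.57]
 [  0.     0.     0.     1.  ]]
(np.float64(316.96556284548944), np.float64(220.13421593753665))
(array([319.2 , 216.41]), np.int32(2633), array([59, 59], dtype=int32)) [405.13 324.92  28.  ]
```

View pics/w1.png

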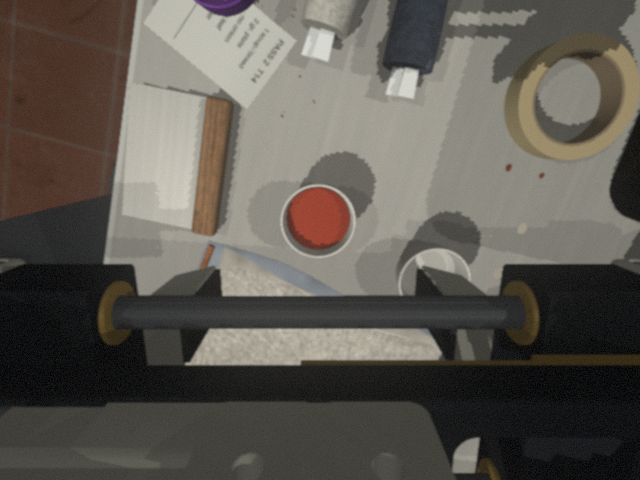

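The wrist view shows the red-filled white ramekin at (319,217) and the empty one at (435,275), outside the jaws. Descending to grasp.

```bash
python3 -m handwheel '[[[-1,2,-43],[0,0,0]],[[0,0,-43],[0,0,0]],[[0,0,-30],[0,0,0]],[[0,0,-12],[0,0,0]],[[0,0,0],[0,0,0]]]' 0 && python3 -m handwheel '[[[0,0,0],[0,0,0]],[[0,0,0],[0,0,0]],[[0,0,0],[0,0,0]],[[0,0,0],[0,0,0]],[[0,0,0],[0,0,0]]]' 1
```

```text
time: 2.35
tool_pos: [401.9, 325.4, 39.0]
tcp_rot: [-3.141, 0.0, 1.842]
contact_force: [0.5, 0.7, 0.6]
grip_width: 92.0
time: 2.98
tool_pos: [402.5, 324.8, 39.0]
tcp_rot: [3.141, -0.0, 1.841]
contact_force: [0.3, 0.8, -0.6]
grip_width: 46.5
```

```bash
python3 -m handwheel '[[[0,0,0],[0,0,0]],[[0,0,0],[0,0,0]]]'
python3 - <<'E'
from h import *
k=capture("wrist");save(k,"w2.png")
b=capture("top");print(red(b,(260,257),30))
E
```

```text
time: 3.22
tool_pos: [402.4, 324.8, 38.9]
tcp_rot: [-3.142, 0.0, 1.841]
contact_force: [0.1, -0.2, -0.1]
grip_width: 26.5
[]
```

View pics/w2.png

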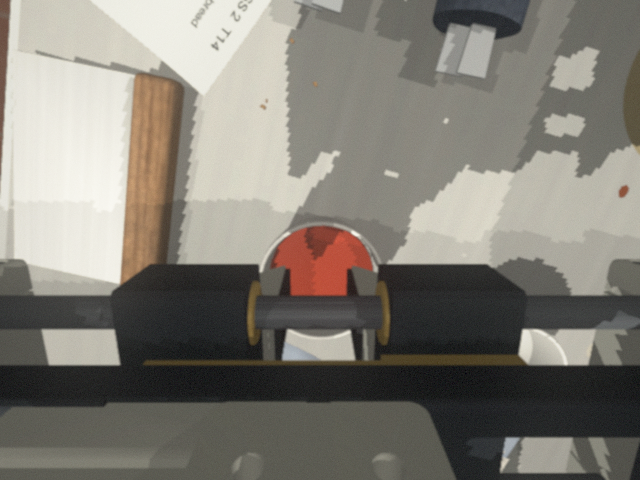

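Run:
```python
from h import *
np.set_printoptions(precision=2,suppress=True)
k=capture("wrist");o=get_obs();T=np.array(o["tool_pos"]);print(T,px(k,T),px(k,T+[0,0,-22]))
print(np.array(k["cam_to_world"]))
# rim ellipse: left 258..380, top 222
print(ray(k,319,222,37),ray(k,258,275,37),ray(k,381,275,37))
print(red(k,(320,280),80))
for s in ["scene","top"]:
    b=capture(s);print(spot_in("red_pot_new",s) and [(round(r["score"],2),w(b,r["xyz"])) for r in spot_in("red_pot_new",s)])
save(b,"t3.png",(200,200,330,310),5)
```

```text
[402.45 324.8   38.9 ] (np.float64(318.1947883223764), np.float64(278.6204284942657)) (np.float64(318.21402641569864), np.float64(264.3138929097644))
[[  0.96  -0.26  -0.07 384.9 ]
 [  0.27   0.93   0.24 388.84]
 [ -0.    -0.25   0.97 208.25]
 [  0.     0.     0.     1.  ]]
[395.16 352.76  37.  ] [372.52 317.82  37.  ] [433.01 334.49  37.  ]
[(array([320.28, 258.6 ]), np.int32(4047), array([97, 68], dtype=int32))]
[(0.76, array([276.1 , 486.39,  26.5 ])), (0.58, array([402.58, 313.49,  25.23]))]
[(0.77, array([281.8 , 491.7 ,  31.45]))]
```

View pics/t3.png

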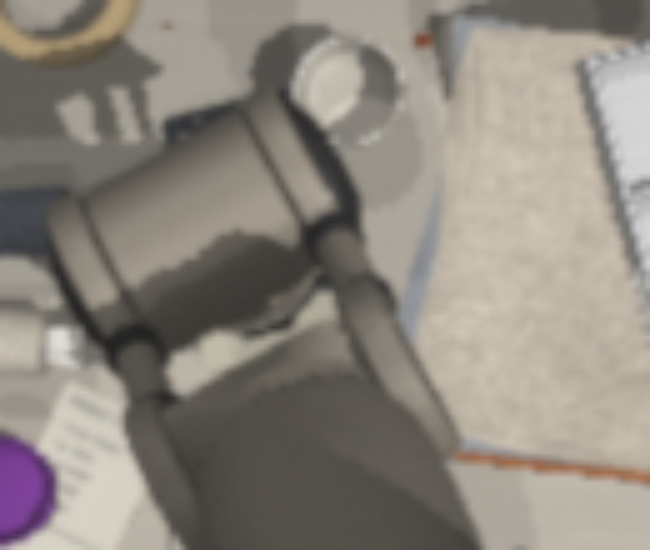

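Run:
```python
from h import *
k=capture("wrist");save(k,"w4.png",(240,210,400,370),4);o=get_obs();print(o["time"],o["grip_width"],o["contact_force"])
T=np.array(o["tool_pos"]);n=np.array([-.265,.964,0])*9.5
for z in (17,28,38,50,60): print(z,np.array(px(k,[T[0]+n[0],T[1]+n[1],z])))
```

```text
3.725 0.12320793416566866 [0.02221866 0.28301535 0.27905926]
17 [318.24499663 248.21597667]
28 [318.23904718 254.14785183]
38 [318.23302406 260.15318141]
50 [318.22487624 268.27692779]
60 [318.21716899 275.96141511]
```

View pics/w4.png

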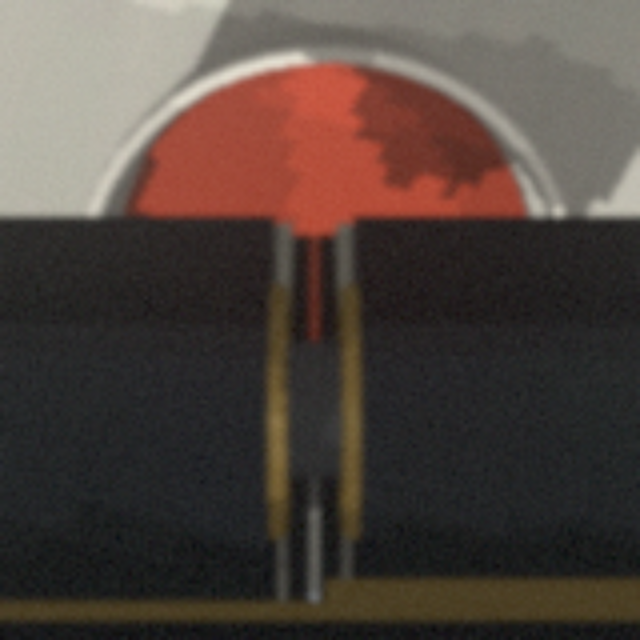

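The jaws closed completely above the filling, with zero force, and the pot hasn't moved. The tips therefore sit roughly 20–30 mm higher than the tool data suggests. I'll reopen and find the tip height by feel.

```bash
python3 -m handwheel '[[[1,-1,20],[0,0,0]],[[0,0,20],[0,0,0]],[[0,0,0],[0,0,0]],[[0,0,0],[0,0,0]],[[0,0,0],[0,0,0]],[[0,0,0],[0,0,0]],[[0,0,0],[0,0,0]],[[0,0,0],[0,0,0]],[[0,0,0],[0,0,0]],[[0,0,0],[0,0,0]]]' 0 && python3 -m handwheel '[[[0,0,-30],[0,0,0]],[[0,0,-10],[0,0,0]],[[0,0,-7],[0,0,0]],[[0,0,-5],[0,0,0]],[[0,0,0],[0,0,0]]]'
python3 - <<'E'
from h import *
k=capture("wrist");save(k,"w5.png");o=get_obs();T=np.array(o["tool_pos"]);print(px(k,[403.5,323.8,37]))
E
```

```text
time: 4.97
tool_pos: [403.5, 323.8, 79.0]
tcp_rot: [3.141, 0.0, 1.841]
contact_force: [-0.9, 0.3, 0.2]
grip_width: 90.7
time: 5.6
tool_pos: [403.5, 323.9, 27.0]
tcp_rot: [3.141, -0.0, 1.841]
contact_force: [-0.4, -0.6, -0.6]
grip_width: 91.7
(np.float64(318.0730920764295), np.float64(286.3832778222766))
```

View pics/w5.png

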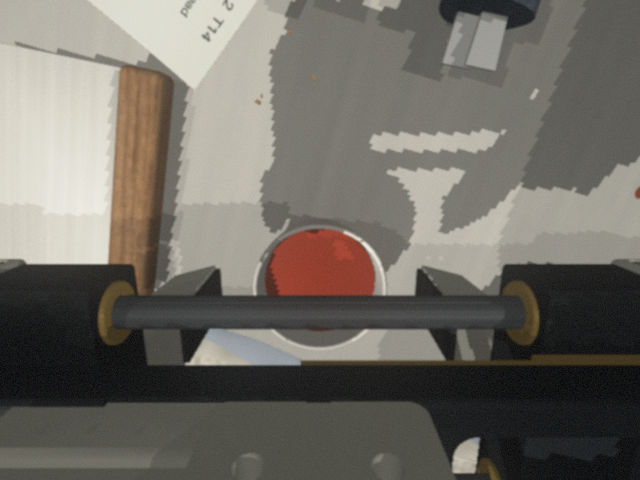

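```bash
python3 -m handwheel '[[[0,0,-3],[0,0,0]],[[0,0,-3],[0,0,0]],[[0,0,0],[0,0,0]]]';python3 -m handwheel '[[[0,0,-3],[0,0,0]],[[0,0,-2],[0,0,0]],[[0,0,0],[0,0,0]]]'
```

```text
time: 6.02
tool_pos: [403.3, 323.7, 20.7]
tcp_rot: [-3.141, 0.0, 1.841]
contact_force: [0.1, -0.1, 0.2]
grip_width: 92.0
time: 6.4
tool_pos: [403.3, 323.7, 15.7]
tcp_rot: [-3.141, 0.0, 1.841]
contact_force: [-0.6, -0.4, -0.1]
grip_width: 91.9
```

```bash
python3 -m handwheel '[[[0,0,-2],[0,0,0]],[[0,0,-2],[0,0,0]],[[0,0,0],[0,0,0]]]';python3 -m handwheel '[[[0,0,-2],[0,0,0]],[[0,0,-2],[0,0,0]],[[0,0,0],[0,0,0]]]'; python3 -m handwheel '[[[0,0,-2],[0,0,0]],[[0,0,-1],[0,0,0]],[[0,0,0],[0,0,0]]]'
```

```text
time: 6.78
tool_pos: [403.3, 323.8, 11.8]
tcp_rot: [-3.141, 0.0, 1.841]
contact_force: [0.1, -0.1, -0.0]
grip_width: 91.8
time: 7.15
tool_pos: [403.3, 323.8, 7.7]
tcp_rot: [-3.141, 0.0, 1.841]
contact_force: [1.1, 0.1, -0.3]
grip_width: 91.8
time: 7.52
tool_pos: [403.4, 323.8, 4.8]
tcp_rot: [-3.142, 0.0, 1.841]
contact_force: [0.3, -0.0, 0.7]
grip_width: 91.9
```

```bash
python3 -m handwheel '[[[0,0,0],[0,0,0]],[[0,0,0],[0,0,0]],[[0,0,0],[0,0,0]],[[0,0,0],[0,0,0]]]' 1
```

```text
time: 8.02
tool_pos: [403.5, 323.9, 5.0]
tcp_rot: [3.141, -0.0, 1.841]
contact_force: [0.8, 0.1, -0.5]
grip_width: 62.9
```

```bash
python3 -m handwheel '[[[0,0,0],[0,0,0]]]'
```

```text
time: 8.15
tool_pos: [403.5, 323.9, 5.0]
tcp_rot: [3.141, -0.0, 1.841]
contact_force: [-0.1, -0.1, -0.0]
grip_width: 62.9
```

Pot held, opening 62.9 mm. Lifting it and carrying it to above the loading end.

```bash
python3 -m handwheel '[[[0,0,30],[0,0,0]],[[0,0,50],[0,0,0]],[[0,0,50],[0,0,0]],[[1,-15,35],[0,0,0.02]],[[3,-38,0],[0,0,0]],[[3,-38,0],[0,0,0]],[[3,-38,0],[0,0,0]],[[3,-38,0],[0,0,0]],[[3,-38,0],[0,0,0]],[[3,-28,0],[0,0,0]],[[0,-14,0],[0,0,0]],[[0,0,0],[0,0,0]]]'
python3 - <<'E'
from h import *
k=capture("wrist");b=capture("top");s=capture("scene");o=get_obs();print(o["time"],o["tool_pos"],o["grip_width"])
A=k["img"][:,:,::-1];B=cv2.resize(s["img"][190:310,290:450,::-1],(480,360),interpolation=2)
C=cv2.copyMakeBorder(cv2.resize(A,(480,360)),0,0,0,0,0)
cv2.imwrite("pics/m6.png",np.vstack([cv2.resize(A,(400,300)),cv2.resize(B,(400,300))]))
e=np.array([-.289,.957]);f=np.array([-.957,-.289]);c=np.array([484.7,7])
for x,y in [(128,0),(128,77),(40.5,40)]: print(x,y,np.array(px(k,np.r_[c+x*e+y*f,119]))*400/640)
E
```

```text
time: 9.65
tool_pos: [422.3, 76.6, 169.8]
tcp_rot: [-3.141, -0.0, 1.859]
contact_force: [-0.1, -0.3, -2.3]
grip_width: 63.2
9.8 [422.30637347  77.63240112 169.89958789] 62.73288586940394
128 0 [239.01759262 113.46988622]
128 77 [160.6491169  113.94430376]
40.5 40 [198.83416128 195.19262025]
```

View pics/m6.png

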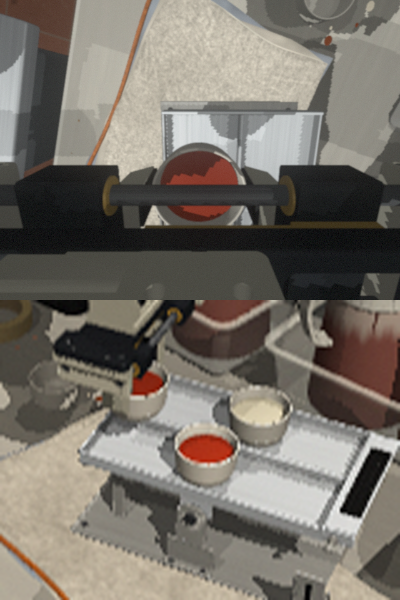

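The lip appears at row 112 (predicted 113.5) and the divider at column 240 (predicted 239), so the alignment is right. Lowering.

```bash
python3 -m handwheel '[[[0,0,-25],[0,0,0]],[[0,0,-20],[0,0,0]],[[0,0,-9],[0,0,0]],[[0,0,0],[0,0,0]]]'; python3 -m handwheel '[[[0,0,-2],[0,0,0]],[[0,0,-1.5],[0,0,0]],[[0,0,0],[0,0,0]]]'
```

```text
time: 10.3
tool_pos: [422.2, 77.3, 115.7]
tcp_rot: [-3.141, -0.0, 1.862]
contact_force: [0.5, -0.7, -0.9]
grip_width: 62.7
time: 10.68
tool_pos: [422.6, 76.8, 112.7]
tcp_rot: [3.141, 0.0, 1.861]
contact_force: [-0.0, 0.1, -2.1]
grip_width: 62.9
```

```bash
python3 -m handwheel '[[[0,0,-1],[0,0,0]],[[0,0,0],[0,0,0]]]'; python3 -m handwheel '[[[0,0,-1],[0,0,0]],[[0,0,0],[0,0,0]]]'
```

```text
time: 10.92
tool_pos: [422.5, 76.8, 111.4]
tcp_rot: [3.141, -0.0, 1.861]
contact_force: [0.4, -0.1, -1.0]
grip_width: 63.0
time: 11.18
tool_pos: [422.4, 76.8, 110.4]
tcp_rot: [-3.142, -0.0, 1.861]
contact_force: [-0.1, 0.2, -1.4]
grip_width: 62.9
```

```bash
python3 -m handwheel '[[[0,0,-0.7],[0,0,0]],[[0,0,0],[0,0,0]]]'; python3 -m handwheel '[[[0,0,-0.7],[0,0,0]],[[0,0,0],[0,0,0]]]'
```

```text
time: 11.42
tool_pos: [422.6, 76.8, 110.0]
tcp_rot: [3.141, 0.0, 1.861]
contact_force: [-1.5, 0.6, 2.2]
grip_width: 62.8
time: 11.68
tool_pos: [422.8, 76.9, 109.8]
tcp_rot: [3.14, 0.0, 1.861]
contact_force: [-2.7, 0.3, 8.8]
grip_width: 62.8
```

```bash
python3 -m handwheel '[[[0,0,0.8],[0,0,0]],[[0,0,0],[0,0,0]],[[0,0,0],[0,0,0]]]' 0.15 && python3 -m handwheel '[[[0,0,10],[0,0,0]],[[0,0,25],[0,0,0]],[[0,0,55],[0,0,0]],[[0,0,15],[0,0,0]],[[0,60,0],[0,0,0]],[[0,60,0],[0,0,0]],[[0,0,0],[0,0,0]]]'
python3 - <<'E'
from h import *
np.set_printoptions(precision=1,suppress=True)
s=capture("scene");b=capture("top");k=capture("wrist")
cv2.imwrite("pics/m7.png",np.hstack([cv2.resize(s["img"][190:310,290:450,::-1],(400,300),interpolation=2),cv2.resize(b["img"][180:285,300:440,::-1],(400,300),interpolation=2)]))
for q in red(s,(360,240),60): print("s",q,ray(s,*q[0],133))
for q in red(b,(350,240),50): print("t",q,ray(b,*q[0],133))
E
```

```text
time: 12.05
tool_pos: [422.4, 76.8, 109.7]
tcp_rot: [-3.141, -0.0, 1.861]
contact_force: [-0.3, -0.2, 0.1]
grip_width: 77.6
time: 12.92
tool_pos: [422.0, 200.2, 215.4]
tcp_rot: [3.141, -0.001, 1.866]
contact_force: [0.3, -0.0, 0.3]
grip_width: 78.3
s (array([344.2, 241.4]), np.int32(168), array([21, 10], dtype=int32)) [423.1  73.4 133. ]
s (array([372.1, 249.1]), np.int32(183), array([21, 11], dtype=int32)) [447.8   1.9 133. ]
t (array([371.5, 240.2]), np.int32(276), array([19, 19], dtype=int32)) [447.3   2.  133. ]
t (array([345.1, 248.5]), np.int32(279), array([19, 19], dtype=int32)) [423.4  74.1 133. ]
```

View pics/m7.png

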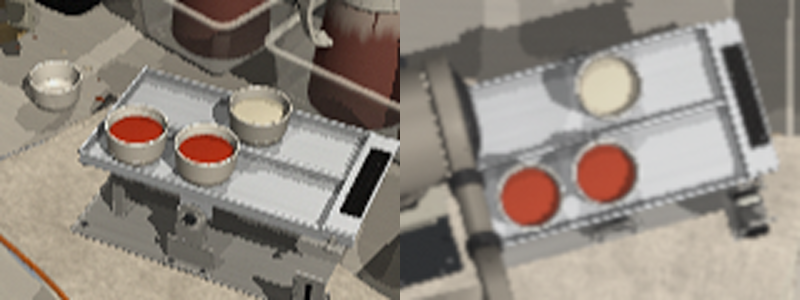

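The red pot is placed behind the old one: top px (345,248) against (371,240), and neither the old pot nor the butter pot has moved. Now I'll close the jaws and go above the strip.

```bash
python3 -m handwheel '[[[15,-48,0],[0,0,0]],[[15,-48,0],[0,0,0]],[[15,-48,0],[0,0,0]],[[15,-48,0],[0,0,0]],[[15,-48,0],[0,0,0]],[[15,-48,0],[0,0,0]],[[15.5,-46,0],[0,0,0]],[[0,0,-25],[0,0,0]],[[0,0,-20],[0,0,0]],[[0,0,0],[0,0,0]]]' 1
python3 - <<'E'
from h import *
s=capture("scene");k=capture("wrist")
cv2.imwrite("pics/m8.png",np.vstack([cv2.resize(s["img"][170:310,320:480,::-1],(400,350),interpolation=2),cv2.resize(k["img"][150:,::,::-1],(400,206))]))
E
```

```text
time: 14.32
tool_pos: [526.4, -138.4, 168.7]
tcp_rot: [-3.139, -0.002, 1.858]
contact_force: [0.4, -0.3, -0.3]
grip_width: 0.8
```

View pics/m8.png

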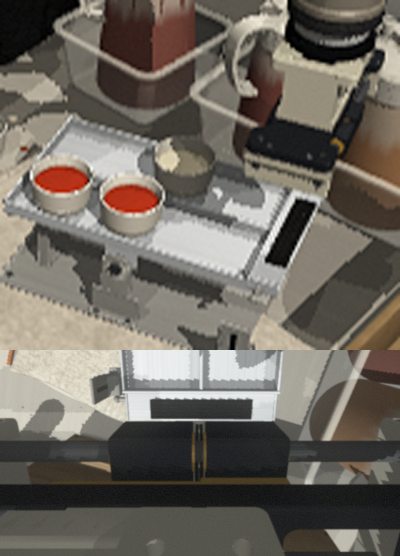

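Run:
```python
from h import *
k=capture("wrist");o=get_obs();print(o["tool_pos"],o["joint_positions"])
for z in(115,121): print(ray(k,321.6,244,z),[ray(k,u,244,z)[:2] for u in (240,403)])
print(px(k,[527.5,-134,120]))
im=k["img"][225:275,225:420].astype(int).sum(2); print(im[:,95])
```

```text
[ 528.18150642 -138.01394908  171.00905038] [-3.95983723e-01  4.17216590e-01  1.53598090e+00 -1.97820930e-05
  1.18660016e+00 -6.84970036e-01]
[ 529.31629634 -135.33785853  115.        ] [array([ 478.03477434, -150.48782081]), array([ 580.46871267, -120.22603759])]
[ 528.77410893 -133.7140322   121.        ] [array([ 478.86043905, -148.4598936 ]), array([ 578.56211683, -119.00529478])]
(np.float64(319.55142386320523), np.float64(243.4414011176282))
[704 685 617 479 308 196 173 189 181 181 181 177 176 165 173 182 164 159
 160 154 158 163 166 169 162 151 165 159 154 155 160 146 176 190 289 492
 661 649 464 311 297 297 299 230 160 125 112 113 121 120]
```

```bash
python3 -m handwheel '[[[0,4,-10],[0,0,0]],[[0,0,-8],[0,0,0]],[[0,0,-3],[0,0,0]],[[0,0,-3],[0,0,0]],[[0,0,0],[0,0,0]]]'; for i in 1; do :; done; python3 -m handwheel '[[[0,0,-3],[0,0,0]],[[0,0,-3],[0,0,0]],[[0,0,-3],[0,0,0]]]'
```

```text
time: 15.1
tool_pos: [527.9, -133.1, 145.7]
tcp_rot: [-3.141, -0.0, 1.861]
contact_force: [0.3, 0.2, -0.1]
grip_width: 0.6
time: 15.48
tool_pos: [527.9, -133.2, 136.6]
tcp_rot: [3.141, 0.0, 1.861]
contact_force: [-0.7, 0.4, 0.3]
grip_width: 0.7
```

```bash
python3 -m handwheel '[[[0,0,-3],[0,0,0]],[[0,0,-3],[0,0,0]],[[0,0,-3],[0,0,0]]]'; python3 -m handwheel '[[[0,0,-3],[0,0,0]],[[0,0,-3],[0,0,0]],[[0,0,-3],[0,0,0]]]'; python3 -m handwheel '[[[0,0,-2],[0,0,0]],[[0,0,-2],[0,0,0]],[[0,0,-2],[0,0,0]]]'
```

```text
time: 15.85
tool_pos: [527.9, -133.2, 127.6]
tcp_rot: [3.142, 0.0, 1.861]
contact_force: [-1.2, -0.3, 0.4]
grip_width: 0.3
time: 16.23
tool_pos: [528.0, -133.2, 118.6]
tcp_rot: [3.142, 0.0, 1.861]
contact_force: [-0.1, -0.2, 0.3]
grip_width: 0.6
time: 16.6
tool_pos: [528.0, -133.2, 112.8]
tcp_rot: [3.141, 0.0, 1.861]
contact_force: [-0.1, 0.9, 0.0]
grip_width: 0.4
```

```bash
python3 -m handwheel '[[[0,0,-2],[0,0,0]],[[0,0,-2],[0,0,0]]]'; python3 -m handwheel '[[[0,0,-2],[0,0,0]],[[0,0,-2],[0,0,0]]]';python3 -m handwheel '[[[0,0,-2],[0,0,0]],[[0,0,-2],[0,0,0]]]'
```

```text
time: 16.85
tool_pos: [528.1, -133.4, 109.1]
tcp_rot: [3.141, 0.001, 1.861]
contact_force: [-0.7, -1.4, 4.5]
grip_width: 0.5
time: 17.1
tool_pos: [528.4, -133.9, 105.2]
tcp_rot: [3.14, 0.002, 1.861]
contact_force: [-0.4, -4.4, 4.1]
grip_width: 0.4
time: 17.35
tool_pos: [528.5, -133.5, 101.0]
tcp_rot: [3.14, 0.001, 1.861]
contact_force: [1.5, -3.6, 3.9]
grip_width: 0.4
```

```bash
cat > ok.py <<'E'
from plant import get_obs
f=get_obs()["contact_force"][2]
raise SystemExit(not 1.8<f<11.5)
E
python3 -m handwheel '[[[0,0,-2],[0,0,0]],[[0,0,-2],[0,0,0]],[[0,0,-2],[0,0,0]],[[0,0,-2],[0,0,0]]]' && python3 ok.py && python3 -m handwheel '[[[0,0,-2],[0,0,0]],[[0,0,-2],[0,0,0]],[[0,0,-2],[0,0,0]],[[0,0,-2],[0,0,0]]]' && python3 ok.py && python3 -m handwheel '[[[0,0,-2],[0,0,0]],[[0,0,-2],[0,0,0]],[[0,0,-2],[0,0,0]],[[0,0,-2],[0,0,0]]]'
```

```text
time: 17.85
tool_pos: [528.0, -133.0, 92.7]
tcp_rot: [3.141, -0.0, 1.861]
contact_force: [0.8, -2.0, 4.8]
grip_width: 0.3
time: 18.35
tool_pos: [527.9, -133.2, 84.7]
tcp_rot: [3.142, 0.0, 1.861]
contact_force: [0.9, -3.3, 4.3]
grip_width: 0.3
time: 18.85
tool_pos: [527.9, -133.2, 76.7]
tcp_rot: [3.142, 0.0, 1.861]
contact_force: [1.5, -3.5, 4.1]
grip_width: 0.7
```

```bash
python3 -m handwheel '[[[0,0,-1],[0,0,0]],[[0,0,-1],[0,0,0]]]' | grep -E 'pos|force' && python3 ok.py && python3 -m handwheel '[[[0,0,-1],[0,0,0]],[[0,0,-1],[0,0,0]]]' | grep -E 'pos|force' && python3 ok.py && python3 -m handwheel '[[[0,0,-1],[0,0,0]],[[0,0,-1],[0,0,0]]]' | grep -E 'pos|force' && python3 ok.py && python3 -m handwheel '[[[0,0,-1],[0,0,0]],[[0,0,-1],[0,0,0]]]' | grep -E 'pos|force' && python3 ok.py && python3 -m handwheel '[[[0,0,-1],[0,0,0]],[[0,0,-1],[0,0,0]]]' | grep -E 'pos|force'; python3 ok.py; echo $?
```

```text
tool_pos: [527.9, -133.1, 74.7]
contact_force: [-0.3, -3.2, 3.4]
tool_pos: [527.9, -133.1, 72.7]
contact_force: [0.3, -3.0, 4.5]
tool_pos: [527.9, -133.1, 70.7]
contact_force: [2.0, -2.1, 3.1]
tool_pos: [527.7, -132.8, 68.5]
contact_force: [0.9, -0.7, 1.2]
1
```

```bash
python3 -m handwheel '[[[0,0,0],[0,0,0]],[[0,0,0],[0,0,0]]]' | grep -E 'time|pos|force'; python3 -m handwheel '[[[0,0,-0.5],[0,0,0]],[[0,0,-0.5],[0,0,0]]]' | grep -E 'pos|force'
python3 - <<'E'
from h import *
np.set_printoptions(precision=1,suppress=True)
s=capture("scene")
for q in red(s,(380,245),70): print(q)
E
```

```text
time: 20.1
tool_pos: [527.5, -132.8, 68.6]
contact_force: [-0.7, 0.5, 0.4]
tool_pos: [527.6, -132.8, 67.7]
contact_force: [0.0, 1.0, 1.9]
(array([391.1, 260.7]), np.int32(215), array([21, 15], dtype=int32))
(array([409.7, 271.8]), np.int32(56), array([10, 11], dtype=int32))
```

```bash
python3 -m handwheel '[[[0,0,-0.5],[0,0,0]],[[0,0,-0.5],[0,0,0]]]' | grep -E 'time|pos|force'; python3 ok.py && python3 -m handwheel '[[[0,0,-0.5],[0,0,0]],[[0,0,-0.5],[0,0,0]]]' | grep -E 'pos|force' && python3 ok.py && python3 -m handwheel '[[[0,0,-0.5],[0,0,0]],[[0,0,-0.5],[0,0,0]]]' | grep -E 'pos|force'
```

```text
time: 20.65
tool_pos: [527.8, -133.1, 66.8]
contact_force: [-0.9, 0.6, 1.5]
```

```bash
sed -i 's/1.8<f/-9<f/;s/11.5/11/' ok.py
python3 -m handwheel '[[[0,0,-0.5],[0,0,0]],[[0,0,-0.5],[0,0,0]]]' | grep -E 'time|pos|force'; python3 ok.py && python3 -m handwheel '[[[0,0,-0.5],[0,0,0]],[[0,0,-0.5],[0,0,0]]]' | grep -E 'pos|force' && python3 ok.py && python3 -m handwheel '[[[0,0,-0.5],[0,0,0]],[[0,0,-0.5],[0,0,0]]]' | grep -E 'pos|force'
```

```text
time: 20.9
tool_pos: [527.9, -133.2, 65.8]
contact_force: [-0.4, 1.2, 1.4]
tool_pos: [528.0, -133.2, 64.8]
contact_force: [-1.5, 2.0, 1.8]
tool_pos: [528.0, -133.1, 63.8]
contact_force: [-1.4, 1.9, 1.5]
```

No stop felt; the force only dropped because the pots slid. Continuing to ease down.

```bash
sed -i 's/<11/<4.5/' ok.py; cat ok.py | tail -1
python3 -m handwheel '[[[0,0,-1],[0,0,0]],[[0,0,-1],[0,0,0]]]' | grep -E 'pos|force'; python3 ok.py && python3 -m handwheel '[[[0,0,-1],[0,0,0]],[[0,0,-1],[0,0,0]]]' | grep -E 'pos|force' && python3 ok.py && python3 -m handwheel '[[[0,0,-1],[0,0,0]],[[0,0,-1],[0,0,0]]]' | grep -E 'pos|force' && python3 ok.py && python3 -m handwheel '[[[0,0,-1],[0,0,0]],[[0,0,-1],[0,0,0]]]' | grep -E 'pos|force' && python3 ok.py && python3 -m handwheel '[[[0,0,-1],[0,0,0]],[[0,0,-1],[0,0,0]]]' | grep -E 'pos|force'  && python3 ok.py && python3 -m handwheel '[[[0,0,-1],[0,0,0]],[[0,0,-1],[0,0,0]]]' | grep -E 'time|pos|force'
```

```text
raise SystemExit(not -9<f<4.5)
tool_pos: [528.0, -133.1, 61.8]
contact_force: [-1.6, 1.2, 1.3]
tool_pos: [528.0, -133.1, 59.8]
contact_force: [-0.7, 1.3, 2.1]
tool_pos: [528.1, -133.1, 58.1]
contact_force: [-1.3, 2.3, 7.0]
```

```bash
python3 -m handwheel '[[[0,0,-0.5],[0,0,0]],[[0,0,-0.5],[0,0,0]]]' | grep -E 'pos|force';python3 -m handwheel '[[[0,0,-0.5],[0,0,0]],[[0,0,0],[0,0,0]]]' | grep -E 'time|pos|force'
```

```text
tool_pos: [528.1, -133.0, 57.6]
contact_force: [-3.4, 2.3, 11.0]
time: 22.65
tool_pos: [528.0, -132.9, 56.7]
contact_force: [-1.6, 3.2, 6.3]
```

```bash
python3 -m handwheel '[[[0,0,-0.5],[0,0,0]],[[0,0,0],[0,0,0]]]' | grep -E 'pos|force';python3 -m handwheel '[[[0,0,-0.5],[0,0,0]],[[0,0,0],[0,0,0]]]' | grep -E 'time|pos|force'
```

```text
tool_pos: [528.0, -132.9, 56.4]
contact_force: [-2.2, 3.2, 8.0]
time: 23.15
tool_pos: [528.0, -133.0, 55.4]
contact_force: [-0.8, 2.9, 3.7]
```

```bash
python3 -m handwheel '[[[0,0,-0.5],[0,0,0]],[[0,0,0],[0,0,0]]]' | grep -E 'pos|force';python3 -m handwheel '[[[0,0,-0.5],[0,0,0]],[[0,0,0],[0,0,0]]]' | grep -E 'time|pos|force'
```

```text
tool_pos: [528.0, -133.0, 55.0]
contact_force: [-0.8, 3.5, 6.1]
time: 23.65
tool_pos: [528.1, -133.4, 54.2]
contact_force: [-0.1, 0.6, 1.7]
```

```bash
python3 -m handwheel '[[[0,0,-0.5],[0,0,0]],[[0,0,0],[0,0,0]]]' | grep -E 'pos|force';python3 -m handwheel '[[[0,0,-0.5],[0,0,0]],[[0,0,0],[0,0,0]]]' | grep -E 'time|pos|force'
```

```text
tool_pos: [528.1, -133.3, 53.8]
contact_force: [-0.7, 2.2, 3.1]
time: 24.15
tool_pos: [528.0, -133.3, 53.2]
contact_force: [0.9, 0.6, 0.7]
```

```bash
python3 -m handwheel '[[[0,0,-0.5],[0,0,0]],[[0,0,0],[0,0,0]]]' | grep -E 'pos|force';python3 -m handwheel '[[[0,0,-0.5],[0,0,0]],[[0,0,0],[0,0,0]]]' | grep -E 'time|pos|force'
```

```text
tool_pos: [528.0, -133.2, 52.8]
contact_force: [0.0, 1.0, 2.4]
time: 24.65
tool_pos: [527.9, -133.2, 52.1]
contact_force: [0.6, 0.5, 1.0]
```

```bash
python3 -m handwheel '[[[0,0,-0.5],[0,0,0]],[[0,0,0],[0,0,0]]]' | grep -E 'pos|force'; python3 ok.py && python3 -m handwheel '[[[0,0,-0.5],[0,0,0]],[[0,0,0],[0,0,0]]]' | grep -E 'time|pos|force'; python3 ok.py && python3 -m handwheel '[[[0,0,-0.5],[0,0,0]],[[0,0,0],[0,0,0]]]' | grep -E 'time|pos|force'
```

```text
tool_pos: [528.0, -133.2, 51.8]
contact_force: [-0.3, 0.4, 1.0]
time: 25.15
tool_pos: [527.9, -133.2, 51.2]
contact_force: [0.1, 0.6, 0.1]
time: 25.4
tool_pos: [527.9, -133.2, 50.7]
contact_force: [0.8, 0.6, 0.4]
```

```bash
python3 -m handwheel '[[[0,0,-0.5],[0,0,0]],[[0,0,0],[0,0,0]]]' | grep -E 'pos|force'; python3 ok.py && python3 -m handwheel '[[[0,0,-0.5],[0,0,0]],[[0,0,0],[0,0,0]]]' | grep -E 'time|pos|force'; python3 ok.py && python3 -m handwheel '[[[0,0,-0.5],[0,0,0]],[[0,0,0],[0,0,0]]]' | grep -E 'time|pos|force'
```

```text
tool_pos: [527.9, -133.1, 50.4]
contact_force: [-0.1, 0.7, 0.9]
time: 25.9
tool_pos: [527.9, -133.2, 49.7]
contact_force: [-0.0, 0.5, -0.2]
time: 26.15
tool_pos: [527.9, -133.2, 49.2]
contact_force: [-0.1, 0.3, -0.2]
```

```bash
python3 -m handwheel '[[[0,0,-0.5],[0,0,0]],[[0,0,0],[0,0,0]]]' | grep -E 'pos|force'; python3 ok.py && python3 -m handwheel '[[[0,0,-0.5],[0,0,0]],[[0,0,0],[0,0,0]]]' | grep -E 'time|pos|force'; python3 ok.py && python3 -m handwheel '[[[0,0,-0.5],[0,0,0]],[[0,0,0],[0,0,0]]]' | grep -E 'time|pos|force'
python3 - <<'E'
from h import *
s=capture("scene")
print(red(s,(380,245),70))
cv2.imwrite("pics/m9.png",cv2.resize(s["img"][190:330,320:480,::-1],(800,600)[:2] and (686,600),interpolation=2))
E
```

```text
tool_pos: [528.0, -133.2, 48.8]
contact_force: [-0.3, 0.3, 0.1]
time: 26.65
tool_pos: [528.0, -133.2, 48.4]
contact_force: [-0.1, -0.5, 1.8]
time: 26.9
tool_pos: [527.9, -133.1, 47.9]
contact_force: [-0.5, -0.0, 2.4]
[(array([392.56521739, 263.08695652]), np.int32(207), array([18, 17], dtype=int32))]
```

View pics/m9.png

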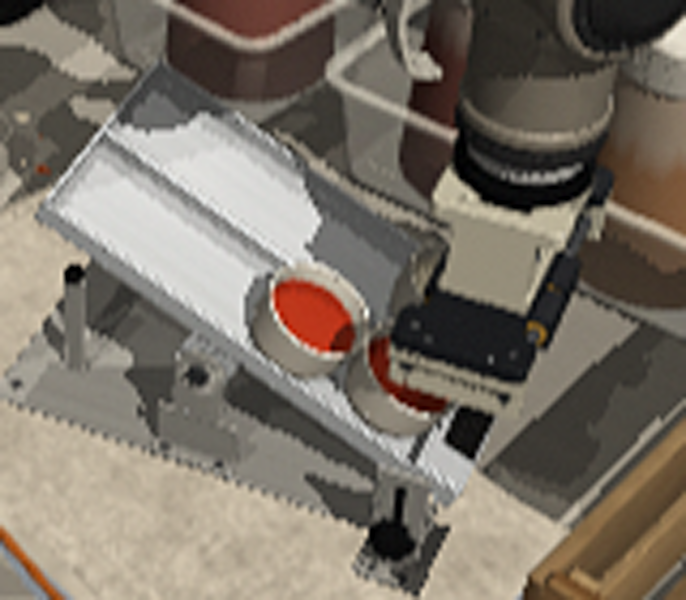

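The tray is tipped and the red pots lie at the serving lip (crop px 310,320 and 400,380). The force is starting to rise, so I'll go a touch more and then ease off to see whether it holds.

```bash
python3 -m handwheel '[[[0,0,-0.5],[0,0,0]],[[0,0,0],[0,0,0]]]' | grep -E 'pos|force';  python3 ok.py && python3 -m handwheel '[[[0,0,-0.5],[0,0,0]],[[0,0,0],[0,0,0]]]' | grep -E 'time|pos|force'
```

```text
tool_pos: [527.9, -133.1, 47.3]
contact_force: [-0.3, 1.0, 1.1]
time: 27.45
tool_pos: [527.9, -133.1, 46.8]
contact_force: [-1.1, 1.1, 2.4]
```

```bash
python3 -m handwheel '[[[0,0,-0.5],[0,0,0]],[[0,0,-0.5],[0,0,0]]]' | grep -E 'pos|force';  python3 ok.py && python3 -m handwheel '[[[0,0,-0.5],[0,0,0]],[[0,0,-0.5],[0,0,0]]]' | grep -E 'time|pos|force';  python3 ok.py && python3 -m handwheel '[[[0,0,-0.5],[0,0,0]],[[0,0,-0.5],[0,0,0]]]' | grep -E 'time|pos|force'
python3 - <<'E'
from h import *
s=capture("scene");print(red(s,(392,263),30))
E
```

```text
tool_pos: [527.9, -133.0, 45.9]
contact_force: [-2.1, 2.3, 4.5]
[(array([392.51470588, 263.16176471]), np.int32(204), array([18, 17], dtype=int32))]
```

```bash
python3 -m handwheel '[[[0,0,-0.5],[0,0,0]],[[0,0,0],[0,0,0]]]' | grep -E 'pos|force'; python3 -m handwheel '[[[0,0,-0.5],[0,0,0]],[[0,0,0],[0,0,0]]]' | grep -E 'time|pos|force'
```

```text
tool_pos: [528.0, -133.0, 45.6]
contact_force: [-2.1, 3.0, 7.1]
time: 28.25
tool_pos: [528.0, -133.0, 45.4]
contact_force: [-1.8, 3.2, 8.6]
```

```bash
python3 -m handwheel '[[[0,0,-0.5],[0,0,0]],[[0,0,0],[0,0,0]]]' | grep -E 'pos|force'; python3 -m handwheel '[[[0,0,-0.5],[0,0,0]],[[0,0,0],[0,0,0]]]' | grep -E 'time|pos|force'
```

```text
tool_pos: [528.0, -133.0, 45.2]
contact_force: [-3.5, 3.0, 10.4]
time: 28.75
tool_pos: [528.0, -133.0, 45.0]
contact_force: [-3.4, 5.0, 14.1]
```

Firm stop felt at about 14 N, well under 25. Easing off and checking that the tray stays down.

```bash
python3 -m handwheel '[[[0,0,1],[0,0,0]],[[0,0,1],[0,0,0]],[[0,0,1],[0,0,0]],[[0,0,1],[0,0,0]]]' | grep -E 'pos|force'; python3 -m handwheel '[[[0,0,2],[0,0,0]],[[0,0,2],[0,0,0]],[[0,0,2],[0,0,0]],[[0,0,2],[0,0,0]],[[0,0,2],[0,0,0]],[[0,0,0],[0,0,0]]]' | grep -E 'time|pos|force'
python3 - <<'E'
from h import *
s=capture("scene");print(red(s,(392,263),30))
E
```

```text
tool_pos: [528.0, -133.3, 47.7]
contact_force: [-0.2, 1.2, 2.0]
time: 30.0
tool_pos: [528.1, -133.2, 58.0]
contact_force: [-0.0, 0.2, -0.1]
[(array([392.22885572, 262.7960199 ]), np.int32(201), array([18, 17], dtype=int32)), (array([411.15384615, 277.88461538]), np.int32(52), array([13, 14], dtype=int32))]
```

```bash
python3 -m handwheel '[[[0,0,10],[0,0,0]],[[0,0,30],[0,0,0]],[[0,0,50],[0,0,0]],[[0,0,50],[0,0,0]],[[0,0,30],[0,0,0]],[[-40,-10,0],[0,0,0]],[[-40,-20,0],[0,0,0]],[[-30,-20,0],[0,0,0]],[[0,0,0],[0,0,0]]]' | grep -E 'time|pos|force'
python3 - <<'E'
from h import *
np.set_printoptions(precision=1,suppress=True)
s,b=capture("scene"),capture("top")
A=red(s,(400,265),45);B=red(b,(390,235),45);print(A,B)
e=np.array([-.289,.957]);f=np.array([-.957,-.289]);c=np.array([484.7,7])
A.sort(key=lambda q:q[0][0]);B.sort(key=lambda q:q[0][0])
L=[]
for p,q in zip(A,B):
    X,r=tri([s,b],[p[0],q[0]]);d=X[:2]-c;print(X,r,"tray",d@e,d@f);L.append(X)
d=L[0]-L[1];print("sep",np.linalg.norm(d),"tilt",np.arctan2(d[2],np.hypot(*d[:2])))
for t in["butter_pot","press_strip","empty_pot"]:
  for n,k in(("scene",s),("top",b)):
    for r in spot_in(t,n)[:2]: 
        P=w(k,r["xyz"]);d=P[:2]-c;print(t,n,round(r["score"],2),P,"tray",d@e,d@f)
E
```

```text
time: 31.18
tool_pos: [416.6, -184.0, 228.8]
contact_force: [-0.4, -0.5, -0.1]
[(array([392.8, 264.6]), np.int32(160), array([19, 15], dtype=int32)), (array([415. , 276.7]), np.int32(221), array([19, 17], dtype=int32))] [(array([409.5, 231.1]), np.int32(182), array([14, 17], dtype=int32)), (array([391.8, 237.6]), np.int32(194), array([15, 18], dtype=int32))]
[458.5 -56.8 109.4] [array([-0.,  0.]), array([ 0., -0.])] tray -53.482131436523716 43.47838277207476
[ 480.8 -110.    86.8] [array([-0.1,  0. ]), array([ 0.1, -0. ])] tray -110.88339671416878 37.51098290442538
sep 62.00238944969638 tilt 0.37345106382683546
butter_pot scene 0.59 [540.5 -96.   83.9] tray -114.72986450581807 -23.58756557708988
butter_pot top 0.57 [551.1 -86.9  86.4] tray -109.07608644842624 -36.40010877728138
press_strip scene 0.82 [477.2  19.  115.5] tray 13.617501250903162 3.759483255772565
press_strip top 0.93 [490.2  24.6 120.7] tray 15.26106366803101 -10.329412956521239
empty_pot scene 0.79 [528.1 299.1  21.8] tray 266.97851556235753 -125.92604613039158
empty_pot top 0.81 [520.9 295.5   6.5] tray 265.68279738598676 -117.99710154067131
```

```bash
python3 -m handwheel '[[[0,0,0],[0,0,0]],[[0,0,0],[0,0,0]],[[0,0,0],[0,0,0]],[[0,0,0],[0,0,0]],[[0,0,0],[0,0,0]],[[0,0,0],[0,0,0]],[[0,0,0],[0,0,0]],[[0,0,0],[0,0,0]]]' | grep -E 'time|force'
python3 - <<'E'
from h import *
s,b=capture("scene"),capture("top");A=red(s,(400,265),45);B=red(b,(390,235),45);print([q[0] for q in A+B])
if len(A)==2 and abs(A[0][0][0]-392.8)<1.5: print(bot.close_job())
E
```

```text
time: 32.58
contact_force: [-0.6, -0.5, -0.1]
[array([392.84177215, 264.64556962]), array([414.99095023, 276.66968326]), array([409.46448087, 231.1147541 ]), array([391.77720207, 237.5492228 ])]
the job is handed in; nothing more can be done
None
```

The waiting red pot is now in the tray behind the other red pot, and the tray is tipped and held by the catch. All three pots lie at the serving end. I handed the job in at about 33 s.

- **Placing:** I set the pot down in the red lane at the loading end while the tray was level. The old red pot and the butter pot did not move.
- **Pressing:** I eased the strip down with the closed fingertips, sinking it about 65 mm. The force peaked at about 11 N near 52 mm, fell to almost none, then rose to 14 N against the stop, where I backed off.
- **Last checks:** With the arm clear, the tray stayed at about 0.37–0.43 rad. The pot positions did not change over the final second.
    - The front red pot measured at the lip, and the new pot sits about 62 mm behind it, touching.
    - The butter pot is at the lip too, though less certainly: the two cameras put it 6 mm apart along the tray and 13 mm across it.
    - The empty pot is where it was. I did not re-measure the other table items.

Some things did not agree along the way:
- **Fingertip position:** The fingertips turned out to be about 11 mm behind the TCP, not the stated 22 mm ahead. My first grasp closed on air above the pot without touching it; I lowered by feel and took it on the second try.
- **Strip detector:** In the last check it reported a point in the middle of the tray, which cannot be right, so I ignored it.
- **Stop depth:** The stop came about 13 mm of strip travel after the force peak, more than I expected from a pad only 2 mm below the catch. My main evidence for the catch is that the tray stayed tipped when I let go.

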